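# Seat a wooden blank in the drilling jig

## Task

Lift the yellow wooden blank onto the open front of the drilling jig's base, then push it along between the converging rails and under the bridge until it is centred in the nest and up against the orange sprung pad. Press it on the pad with a steady push of about 12 N, never more than 18 N, for a good half second, then back off so gently that it stays resting against the pad. Leave all other things where they are and do not force the jig.

Things in the scene. Friction and masses are not known exactly. Their poses are not given: they have to be found in the camera images.
- blank_c (a point): Centre of the blank, half-way up: a yellow painted wooden brick, 90 long (own x) x 40 wide (own y) x 44 high, edges rounded 4 mm, 0.10 to 0.17 kg. It lies loose on the table, upright; either end may go first. Grip it across its 40 mm width.
- jig: Drilling jig, fixed. Origin on the table, on the centre line, under the nest's entrance; own x = push direction (away from the robot), y left, z up. Slick grey base board 12 thick, x -160 to 170, 190 wide. On it two waxed aluminium rails, 16 high, 12 thick: inner faces converge from 104 apart at x = -90 to 42 apart at x = 0, then run parallel (the nest) to x = 140.
- mouth (a point): Point on the top of the jig's base on its centre line, 100 before the nest's entrance (jig x = -100): the open front, where the blank is set down, centred here. Axes as the jig's. A blank set down here already reaches between the wide ends of the rails.
- bridge (a point): Middle of the top of the dark steel bridge over the nest (jig x = 35 to 65), 56 above the base; brass bushings stand 5 higher. Underside 48 above the base, posts 33 to 45 either side of the centre line. It keeps the blank from being put in from above: it must slide in from the front, on the base.
- pad: Orange sprung pad at the end of the nest, 32 wide, 24 high. Origin in the middle of its front face, which the blank meets, 24 above the base; axes as the jig's. Spring 10 N/mm towards +x, no preload, 5 mm travel, damped; it returns when let go. The grey stop carrying it is clamped anywhere from jig x = 75 to 105. Seated, the blank's near face lies 90 before it, above the rails, clear to push on.
- offcut_c (a point): Centre of a blue painted wooden offcut, 60 x 30 x 30, loose on the table a little beyond the blank. Not part of the job: leave it.
- pin_center (a point): Centre of a loose steel pin, 16 in diameter, 40 high, standing on the jig's base beside a nest rail, beyond the bridge. Leave it.
- tape: Red roll of tape lying flat, 90 in diameter, 24 high; origin at the centre of its underside. Leave it.
- glue: White glue bottle, 52 in diameter, 150 high; origin at the centre of its underside. Leave it.
- tumbler: Blue steel tumbler, up to 83 in diameter, 150 high; origin at the centre of its underside. Leave it.
- driver: Screwdriver lying on the table; origin under its middle. Leave it.
- carton: Small cardboard carton, 100 x 130 x 60; origin at the centre of its underside. Leave it.
Not all that is in view belongs to the job. Of the things that look like the part that bears blank_c, the middle-sized one is meant.

How it is judged:
By the outcome, as a careful person would: the job done as asked, in the order asked, and still so for the second after the job is handed in, with the robot touching nothing.
It also fails if it takes over 69 s, if anything falls off the work surface, if the arm or the gripper's body presses on something with over 40 N, if the wrist force passes 120 N, or if a joint passes its speed limit or range.

## Robot

A 6-joint arm with a two-finger parallel gripper is mounted at the origin on the work surface. World frame = base frame: x ahead of the robot, y to its left, z up, the work surface at z = 0. Lengths are in m, angles in rad, forces in N, time in s.
With the tool pointing down it reaches from about 0.35 to 0.775 m from the base axis. Payload 7.3 kg.
Tool frame: the origin (TCP) lies between the finger pads; the fingertips stand 14 mm ahead of it and the grasp point (between the pads) lies 5 mm behind it (nose_length is the distance from the TCP to the fingertips, in m); z points along the fingers, y is the line along which they close (so a half turn about z gives the same grasp; the last joint's range is limited). The gripper opens to 92 mm and grips with 3 to 60 N. Pads are 19 mm wide; open, the fingers measure 130 mm over their backs; the gripper's body (75 mm by 190 mm) begins 47 mm behind the grasp point.
Start: joints at [1.142, 0.342, 1.524, -0, 1.275, -0.146], TCP at [0.146, 0.504, 0.241] pointing down, gripper open.
Joint ranges: [-2.53, 2.53], [-0.77, 2.02], [0.04, 2.7], [-1, 4.14], [0.28, 2.66], [-3.11, 3.11]. Speed limits (rad/s): [2.57, 2.57, 3.14, 3.14, 3.14, 3.14].

## Interface

Orientations are given as a unit quaternion [x, y, z, w].
In Python, from bench import * gives the robot as it stands. The module is installed in compiled form; this text tells all that it offers.
- The arm moves only by the shell command python3 -m pendant 'ROWS'. ROWS is JSON, one flat list of numbers, 7 for each row, row after row: the turn, a rotation vector about the world's x, y, z in degrees, then the shift along the world's x, y, z in mm, then the closure in counts, from 0 (fully open) to 255 (shut). A call has 1 to 8 rows; each row shifts and turns the commanded pose from where the row before left it; what a row does not reach is not made up. A row lasts 1/12 s, in which the tool goes at most 41.7 mm and 7.16 degrees, less where a joint would pass 70% of its speed; a pose out of reach is approached as far as the arm can. A call is refused whole if a number of a shift passes 41.7 or a number of a turn 7.16, either way. A call with a gripper value outside its range is refused whole. The fingers move at their own pace and stop on an object; the grip force is fixed at half the most. Time passes only in rows, so rows that do not move let the fingers close. It gives the time, the measured TCP pose, the force, the opening and the grip force at its end, in the units of the state.
- sense(): the state, without advancing time (a new reading comes with each control period).
- read_camera(name): name is "scene" or "side" or "wrist"; returns the picture (420x560x3 uint8, red, green, blue); there is no depth.
- calibration(name): a dict with "fx", "fy", "cx", "cy" (pixels), "extrinsics" (4x4, takes a point from world to camera coordinates); the wrist camera has in their place "mount" (4x4, takes a point from camera to tool coordinates, whose origin is the TCP and whose axes are the flange's). Camera axes: x right, y up, looking along -z (the intrinsics and any distortion apply to the point x, -y, -z); pixel columns grow to the right and rows downward; lengths in m; the calibration is good to about 2 mm. The wrist camera is an equidistant fisheye: a pixel r from the principal point sees the ray r / f radians off the axis. A picture is of the moment at which its call begins: read the wrist's pose just before it. calibration takes no time and is no camera call.
- job_done(): hands the job in; it is judged then, once.
The state is a dict: "t": time; "qpos": joint angles; "joint_vel": joint speeds; "tau": joint torques, N m; "tool_pos": TCP position; "tcp_rot": TCP orientation; "ft_force": force on the tool from outside, world axes, zero at the start; "moment": the same for the moment, N m; "gripper_width": finger opening in m; "finger_force": force on a finger pad.
Only numpy, scipy, OpenCV 4.12 (cv2) and the standard library are available. Lean on these libraries where they do the work, as an engineer would, in place of code of your own. Each camera call takes 0.05 s, during which the arm holds its last target. There are 200 camera calls.

## Working session

There is one attempt and no reset: what is moved stays moved. The work goes in short steps, Python scripts to look and compute and a shell command to move; the robot and the scene stay as the last step left them, time stands still between calls to the robot, and variables do not carry over. Pictures are saved under pics/ and viewed, at most 10 in all, crops included, and the job is handed in when it is done.

```bash
mkdir -p pics; python3 - <<'E'
from bench import *
import cv2,numpy as np
s=sense();print(s)
for n in("scene","side","wrist"):
    im=read_camera(n);cv2.imwrite(f"pics/{n}0.png",im[:,:,::-1]);print(n,calibration(n))
E
```

```text
{'t': 0.0, 'qpos': array([ 1.14197778e+00,  3.42719800e-01,  1.52500668e+00,  1.50730345e-05,
        1.27540609e+00, -1.45995398e-01]), 'joint_vel': array([-5.58411091e-05,  4.34282597e-04, -1.42567748e-03, -1.83016038e-03,
        1.79887916e-03,  7.49965675e-04]), 'tau': array([-1.92736052e-04, -4.31245422e+01, -2.44220585e+01,  7.16987858e-02,
        5.62233967e-02, -1.41836672e-04]), 'tool_pos': array([0.14632161, 0.50379845, 0.24005008]), 'tcp_rot': array([ 1.40942876e-01,  9.90017431e-01, -7.36330893e-04, -2.25169535e-04]), 'ft_force': array([-0.12403259,  0.5287946 , -0.3350204 ]), 'moment': array([-0.00985128, -0.0028811 , -0.00609901]), 'finger_force': 0.0, 'gripper_width': 0.09186654578906353}
scene {'fx': 392.5674207172649, 'fy': 392.5674207172649, 'cx': 280.93778369433016, 'cy': 204.018705217125, 'extrinsics': array([[-5.16694185e-01,  8.56170004e-01,  2.09583750e-04,
         2.75167178e-01],
       [-5.96539712e-01, -3.60184213e-01,  7.17222214e-01,
         2.59666491e-01],
       [ 6.14139634e-01,  3.70459522e-01,  6.96844496e-01,
        -1.43971853e+00],
       [ 
[... 205 characters left out ...]
[ 0.91445565, -0.40439144, -0.01544133, -0.46818622],
       [ 0.31127198,  0.67847499,  0.66541824, -0.20479113],
       [-0.25861289, -0.61330192,  0.74631101, -1.52817473],
       [ 0.        ,  0.        ,  0.        ,  1.        ]])}
wrist {'fx': 325.19226210127806, 'fy': 325.19226210127806, 'cx': 278.74692616427296, 'cy': 205.84770954795286, 'mount': array([[-1.23948024e-03,  9.68321172e-01,  2.49704969e-01,
         6.66222141e-02],
       [ 9.99999195e-01,  1.13223917e-03,  5.73108653e-04,
         5.54294656e-05],
       [ 2.72227495e-04,  2.49705478e-01, -9.68321796e-01,
        -1.42351229e-01],
       [ 0.00000000e+00,  0.00000000e+00,  0.00000000e+00,
         1.00000000e+00]])}
```

View pics/scene0.png

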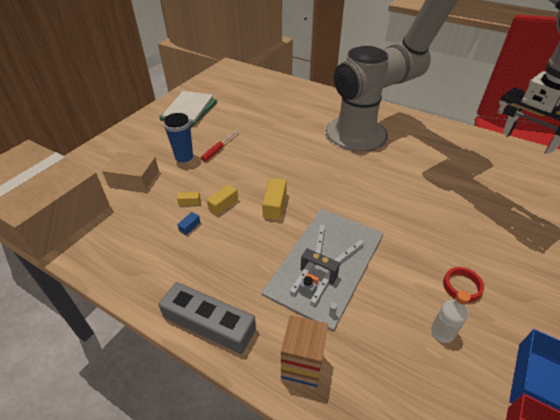

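View pics/side0.png

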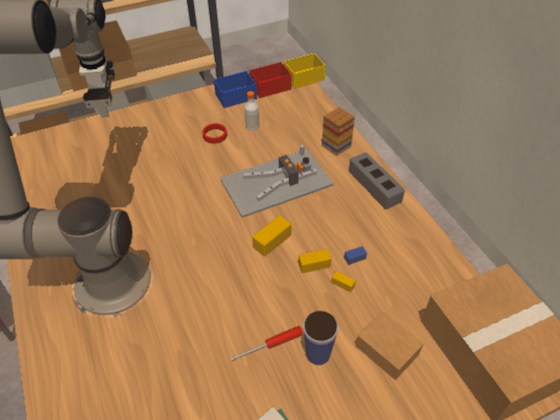

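The three yellow candidates in the scene view are small (189,199), middle (222,200) and large (275,199). I choose the middle one at (222,200), which is (315,261) in the side view. The jig board's corners in the scene view are about (323,210), (383,237), (333,320) and (266,288).

```bash
cat > h.py <<'E'
import numpy as np,cv2
from bench import *
from scipy.optimize import minimize
C={n:calibration(n) for n in("scene","side","wrist")}
def proj(n,P,T=None):
    """world points -> pixels; T = tool pose 4x4 (world<-tool) for wrist"""
    P=np.atleast_2d(P);c=C[n]
    E=c["extrinsics"] if n!="wrist" else np.linalg.inv(T@c["mount"])
    p=P@E[:3,:3].T+E[:3,3];x,y,z=p[:,0],-p[:,1],-p[:,2]
    if n=="wrist":
        r=np.hypot(x,y);k=np.arctan2(r,z)/np.maximum(r,1e-9)
    else:k=1/z
    return np.c_[c["cx"]+c["fx"]*x*k,c["cy"]+c["fy"]*y*k]
def unproj(n,uv,h,T=None):
    c=C[n];u=(np.array(uv,float)-[c["cx"],c["cy"]])/c["fx"]
    if n=="wrist":
        th=np.linalg.norm(u);d=np.r_[u/max(th,1e-9)*np.sin(th),np.cos(th)];M=T@c["mount"]
    else: d=np.r_[u,1];M=np.linalg.inv(c["extrinsics"])
    d=M[:3,:3]@(d*[1,-1,-1]);o=M[:3,3];return o+d*(h-o[2])/d[2]
def tool():
    from scipy.spatial.transform import Rotation as R
    s=sense();T=np.eye(4);T[:3,:3]=R.from_quat(s["tcp_rot"]).as_matrix();T[:3,3]=s["tool_pos"];return T
def box(x,y,a,L,W,z0,z1):
    c,s=np.cos(a),np.sin(a)
    return np.array([[x+c*i*L/2-s*j*W/2,y+s*i*L/2+c*j*W/2,z] for i in(-1,1) for j in(-1,1) for z in(z0,z1)])
def ymask(im,uv):
    hsv=cv2.cvtColor(im,cv2.COLOR_RGB2HSV);m=cv2.inRange(hsv,(19,165,60),(34,255,255))
    n,l=cv2.connectedComponents(m);return (l==l[uv[1],uv[0]])&(m>0)
def fit(views,x0,L,W,z0,z1):
    """views: (name,mask,T); silhouette fit of an upright box"""
    def cost(p):
        t=0
        for n,m,T in views:
            k=np.zeros(m.shape,np.uint8);q=cv2.convexHull((proj(n,box(*p,L,W,z0,z1),T)*16).astype(np.int32))
            cv2.fillConvexPoly(k,q,255,cv2.LINE_AA,4);k=k/255.;t+=np.abs(k-m).sum()/m.sum()
        return t
    best=min((minimize(cost,[x0[0],x0[1],a],method="Nelder-Mead",options=dict(initial_simplex=[[x0[0],x0[1],a],[x0[0]+.02,x0[1],a],[x0[0],x0[1]+.02,a],[x0[0],x0[1],a+.3]])) for a in np.arange(0,3.1,.5)),key=lambda r:r.fun)
    return best.x,best.fun
E
python3 - <<'E'
from h import *
im={n:cv2.imread(f"pics/{n}0.png")[:,:,::-1].copy() for n in("scene","side")}
M=[("scene",ymask(im["scene"],(222,200)),None),("side",ymask(im["side"],(315,261)),None)]
print([m[1].sum() for m in M])
x0=unproj("scene",(222,200),.022);print(x0,unproj("side",(315,261),.022))
print(fit(M,x0,.09,.04,0,.044))
for n,u in(("scene",[(323,210),(383,237),(333,320),(266,288)]),("side",[(222,183),(300,155),(331,183),(240,210)])):
    print(n,[unproj(n,p,.012)[:2].round(3) for p in u])
print("offcut",unproj("scene",(189,223),.02),"pad",unproj("scene",(312,279),.04),unproj("side",(300,168),.04))
a=cv2.resize(im["scene"][175:330,160:400],None,fx=2.5,fy=2.5,interpolation=3)
cv2.imwrite("pics/c1.png",a[:,:,::-1])
E
```

```text
[np.int64(315), np.int64(574)]
[ 0.55561907 -0.18825277  0.022     ] [ 0.55575417 -0.18810002  0.022     ]
(array([ 0.55360179, -0.18651142,  3.20203929]), np.float64(1.4658604905376784))
scene [array([0.43 , 0.081]), array([0.439, 0.266]), array([0.733, 0.258]), array([0.739, 0.083])]
side [array([0.422, 0.234]), array([0.718, 0.249]), array([0.751, 0.082]), array([0.433, 0.096])]
offcut [ 0.67547858 -0.21173969  0.02      ] pad [0.67707851 0.17332709 0.04      ] [0.67609117 0.16359617 0.04      ]
```

View pics/c1.png

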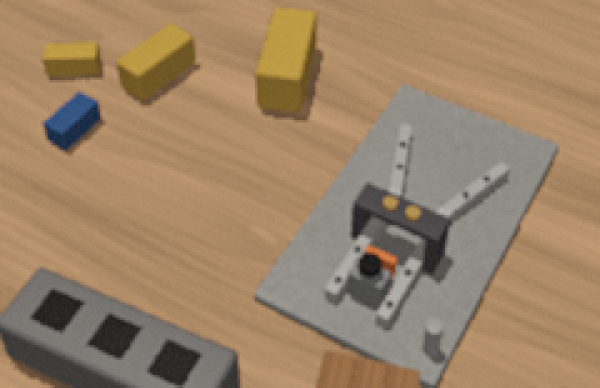

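The crop confirms the middle yellow brick at (222,200). The small one and the large one flank it, the blue offcut is just beyond, and the jig lies about square to the robot's x axis. I'll move above the jig for a wrist look.

```bash
python3 -m pendant '[0,0,1.4,26,-28,5,0, 0,0,1.4,26,-28,5,0, 0,0,1.4,26,-28,5,0, 0,0,1.4,26,-28,5,0, 0,0,1.4,26,-28,5,0, 0,0,1.4,26,-28,5,0, 0,0,1.4,26,-28,5,0, 0,0,1.4,26,-28,5,0]'
python3 -m pendant '[0,0,1.4,26,-28,5,0, 0,0,1.4,26,-28,5,0, 0,0,1.4,26,-28,5,0, 0,0,1,26,-28,5,0, 0,0,0,0,0,0,0,0,0,0,0,0,0,0]'
python3 - <<'E'
from h import *
T=tool();im=read_camera("wrist");np.save("T1.npy",T);print(T.round(4))
cv2.imwrite("pics/w1.png",im[:,:,::-1])
E
```

```text
t: 0.82
tool_pos: [0.3553, 0.2785, 0.2809]
tcp_rot: [0.043, 0.999, 0.0, -0.0]
ft_force: [0.4, -0.2, 0.5]
gripper_width: 0.0918
finger_force: 0.0
t: 1.32
tool_pos: [0.4593, 0.1667, 0.3003]
tcp_rot: [0.0, 1.0, 0.0, -0.0]
ft_force: [-0.9, -0.4, -0.0]
gripper_width: 0.0919
finger_force: 0.0
[[-1.000e+00  5.000e-04 -8.000e-04  4.593e-01]
 [ 5.000e-04  1.000e+00  1.000e-04  1.667e-01]
 [ 8.000e-04  1.000e-04 -1.000e+00  3.003e-01]
 [ 0.000e+00  0.000e+00  0.000e+00  1.000e+00]]
```

View pics/w1.png

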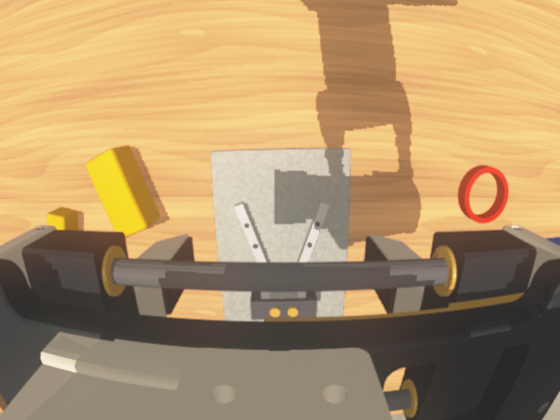

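Robot side is up in this view. Board front corners are at (211,152) and (350,148), rail wide ends near (239,206) and (325,206), bushings at (275,312) and (293,312). I'll compute the jig pose from these.

```bash
python3 - <<'E'
from h import *
T=np.load("T1.npy")
for nm,p,h in(("fc-",(211,152),.012),("fc+",(350,148),.012),("left edge",(218,255),.012),("edge low",(227,310),.012),("right edge",(346,255),.012),("rail- tip",(239,205),.028),("rail+ tip",(325,205),.028),("bush",(275,312),.073),("bush",(293,312),.073),("bridge L",(251,292),.068),("bridgeR",(316,292),.068)):
    print(nm,unproj("wrist",p,h,T)[:2].round(4))
im={n:cv2.imread(f"pics/{n}0.png")[:,:,::-1].copy() for n in("scene","side")}
for n,p in(("scene",(222,200)),("scene",(214,204)),("scene",(235,190)),("scene",(245,240)),("side",(315,258)),("side",(315,266)),("side",(300,290))):
    print(n,p,cv2.cvtColor(im[n],cv2.COLOR_RGB2HSV)[p[1],p[0]])
E
```

```text
fc- [0.4287 0.0757]
fc+ [0.4235 0.2623]
left edge [0.577  0.0782]
edge low [0.6715 0.0853]
right edge [0.5776 0.2643]
rail- tip [0.4982 0.1139]
rail+ tip [0.4983 0.2278]
bush [0.634  0.1613]
bush [0.6341 0.1853]
bridge L [0.6059 0.1299]
bridgeR [0.6063 0.2154]
scene (222, 200) [ 20 172 154]
scene (214, 204) [ 21 166 174]
scene (235, 190) [ 21 171 170]
scene (245, 240) [ 15 105 172]
side (315, 258) [ 22 255 207]
side (315, 266) [ 21 234 144]
side (300, 290) [ 15 146 192]
```

```bash
sed -i 's/(19,165,60)/(18,140,50)/' h.py; python3 - <<'E'
from h import *
im={n:cv2.imread(f"pics/{n}0.png")[:,:,::-1].copy() for n in("scene","side")}
for nm,a,b,h in(("mid",(222,200),(315,261),.044),("large",(275,199),(272,236),.05),("small",(189,199),(344,282),.03)):
    M=[("scene",ymask(im["scene"],a),None),("side",ymask(im["side"],b),None)]
    x0=unproj("scene",a,h/2);x1=unproj("side",b,h/2)
    print(nm,[m[1].sum() for m in M],x0.round(3),x1.round(3),fit(M,x0,.09,.04,0,.044) if nm=="mid" else "")
print("offcut",unproj("side",(355,255),.015))
E
```

```text
mid [np.int64(572), np.int64(591)] [ 0.556 -0.188  0.022] [ 0.556 -0.188  0.022] (array([ 0.55383194, -0.18677318, -0.07375215]), np.float64(0.4606874844408436))
large [np.int64(790), np.int64(937)] [ 0.474 -0.056  0.025] [ 0.479 -0.053  0.025] 
small [np.int64(289), np.int64(308)] [ 0.597 -0.28   0.015] [ 0.6   -0.283  0.015] 
offcut [ 0.67476701 -0.21278178  0.015     ]
```

```bash
python3 -m pendant '[0,0,0,13,-35,-4,0, 0,0,0,13,-35,-4,0, 0,0,0,13,-35,-4,0, 0,0,0,13,-35,-4,0, 0,0,0,13,-35,-4,0, 0,0,0,13,-35,-4,0, 0,0,0,13,-35,-4,0, 0,0,0,13,-35,-4,0]'
python3 -m pendant '[0,0,0,13,-35,-4,0, 0,0,0,13,-35,-4,0, 0,0,0,0,0,0,0, 0,0,0,0,0,0,0]'
python3 - <<'E'
from h import *
T=tool();im=read_camera("wrist");np.save("T2.npy",T);print(T.round(4))
cv2.imwrite("pics/w2.png",im[:,:,::-1])
uv=proj("wrist",[.555,-.187,.03],T)[0].astype(int);print(uv)
m=ymask(im,uv);print(m.sum(),fit([("wrist",m,T)],(.555,-.187),.09,.04,0,.044))
E
```

```text
t: 2.03
tool_pos: [0.5625, -0.1115, 0.2684]
tcp_rot: [-0.003, 1.0, 0.0, -0.0]
ft_force: [0.8, 1.3, -0.2]
gripper_width: 0.0918
finger_force: 0.0
t: 2.37
tool_pos: [0.5884, -0.1815, 0.2594]
tcp_rot: [-0.001, 1.0, 0.001, -0.001]
ft_force: [-0.6, 0.2, 0.0]
gripper_width: 0.0919
finger_force: 0.0
[[-1.     -0.0025 -0.0022  0.5884]
 [-0.0025  1.      0.0015 -0.1815]
 [ 0.0022  0.0015 -1.      0.2594]
 [ 0.      0.      0.      1.    ]]
[273 153]
2828 (array([ 0.55364632, -0.18652467,  2.96684612]), np.float64(0.0860346118645478))
```

View pics/w2.png

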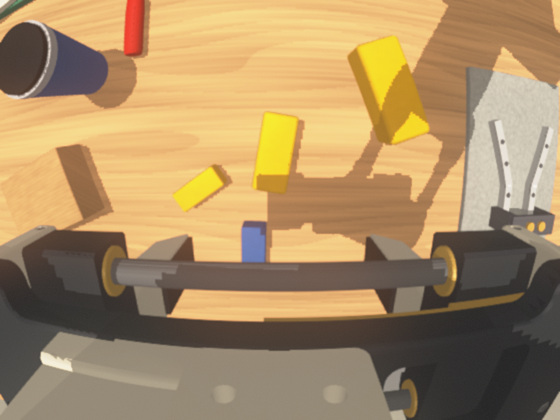

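The middle brick spans (280,113) to (268,190), yaw about -10°. The offcut is at (254,243), the small brick at (200,188), and the tumbler is at upper left. I'll check the tumbler's clearance first.

```bash
python3 - <<'E'
from h import *
T=np.load("T2.npy")
print("tumbler",unproj("scene",(182,157),0),unproj("wrist",(105,72),0.0,T),"large",[unproj("wrist",p,.05,T).round(3) for p in((428,128),(388,140))],"small",[unproj("wrist",p,.02,T).round(3) for p in((228,183),(186,210))])
E
python3 -m pendant '[0,0,-2,-9,-1,-35,0, 0,0,-2,-9,-1,-35,0, 0,0,-2,-9,-1,-35,0, 0,0,-2,-9,-1,-35,0, 0,0,-2,-6,-1,-10,0, 0,0,0,0,0,0,0]'
```

```text
tumbler [ 0.43868174 -0.45024977  0.        ] [ 0.43938758 -0.41489362  0.        ] large [array([ 0.519, -0.01 ,  0.05 ]), array([ 0.536, -0.059,  0.05 ])] small [array([ 0.591, -0.242,  0.02 ]), array([ 0.625, -0.297,  0.02 ])]
t: 2.92
tool_pos: [0.5436, -0.1834, 0.1081]
tcp_rot: [0.085, 0.996, 0.002, -0.003]
ft_force: [0.9, -0.1, 0.7]
gripper_width: 0.0916
finger_force: 0.0
```

```bash
python3 -m pendant '[0,0,0,1,-1,-28,0, 0,0,0,1,-1,-28,0, 0,0,0,0,0,-27,0, 0,0,0,0,0,0,0, 0,0,0,0,0,0,255, 0,0,0,0,0,0,255,0,0,0,0,0,0,255,0,0,0,0,0,0,255]'
python3 -m pendant '[0,0,0,0,0,0,255, 0,0,0,0,0,0,255,0,0,0,0,0,0,255,0,0,0,0,0,0,255]'
```

```text
t: 3.58
tool_pos: [0.5497, -0.1891, 0.0299]
tcp_rot: [0.085, 0.996, -0.001, 0.002]
ft_force: [0.3, -0.2, 0.5]
gripper_width: 0.0692
finger_force: 0.0
t: 3.92
tool_pos: [0.5486, -0.1888, 0.028]
tcp_rot: [0.086, 0.996, 0.0, 0.0]
ft_force: [0.8, 2.0, 1.1]
gripper_width: 0.0431
finger_force: 0.5
```

```bash
python3 -m pendant '[0,0,0,0,0,0,255, 0,0,0,0,0,0,255,0,0,0,0,0,5,255,0,0,0,0,0,15,255,0,0,0,0,0,30,255,0,0,0,0,0,40,255,0,0,0,0,0,40,255,0,0,0,0,0,25,255]'
python3 -m pendant '[0,0,1,-6,30,0,255,0,0,1,-6,35,0,255,0,0,1,-6,35,0,255,0,0,1,-6,35,0,255,0,0,1,-6,35,0,255,0,0,1,-6,35,0,255,0,0,1,-6,35,0,255,0,0,1,-6,35,0,255]'
python3 -m pendant '[0,0,1,-6,35,0,255,0,0,1,-6,30,0,255,0,0,0,0,10,0,255,0,0,0,0,0,0,255,0,0,0,0,0,0,255]'
python3 - <<'E'
from h import *
T=tool();np.save("T3.npy",T);print(T.round(4))
for n in("wrist","scene","side"):
    im=read_camera(n);cv2.imwrite(f"pics/{n}3.png",im[:,:,::-1])
E
```

```text
t: 4.58
tool_pos: [0.5493, -0.1894, 0.1869]
tcp_rot: [0.085, 0.996, -0.001, 0.002]
ft_force: [1.9, -1.1, -1.0]
gripper_width: 0.0398
finger_force: 30.0
t: 5.25
tool_pos: [0.4997, 0.0876, 0.1829]
tcp_rot: [0.015, 1.0, -0.0, -0.0]
ft_force: [0.9, 0.3, -1.1]
gripper_width: 0.0398
finger_force: 30.0
t: 5.67
tool_pos: [0.4885, 0.161, 0.1827]
tcp_rot: [-0.002, 1.0, -0.0, -0.0]
ft_force: [0.3, -0.3, -0.8]
gripper_width: 0.0398
finger_force: 30.0
[[-1.000e+00 -4.700e-03 -0.000e+00  4.885e-01]
 [-4.700e-03  1.000e+00 -6.000e-04  1.610e-01]
 [ 0.000e+00 -6.000e-04 -1.000e+00  1.827e-01]
 [ 0.000e+00  0.000e+00  0.000e+00  1.000e+00]]
```

View pics/wrist3.png

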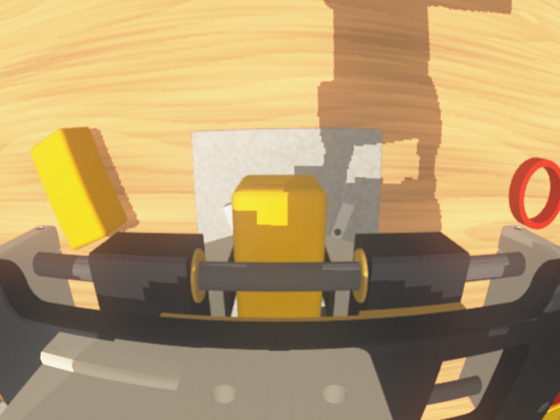

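The blank is held, with its near face at rows 175–195, columns 233–326. The board's front edge runs (192,132) to (382,129).

```bash
python3 - <<'E'
from h import *
T=np.load("T3.npy")
print([unproj("wrist",p,.012,T)[:2].round(4) for p in((192,132),(382,129),(196,200),(382,200))])
print("bridge/rails from orig w1 dense: ")
# jig fit by hand-picked points, all views
T1=np.load("T1.npy")
obs=[("wrist",T,(192,132),(-160,-95,12)),("wrist",T,(382,129),(-160,95,12)),("wrist",T1,(211,152),(-160,-95,12)),("wrist",T1,(350,148),(-160,95,12)),
("wrist",T1,(251,292),(35,-45,68)),("wrist",T1,(316,292),(35,45,68)),
("scene",None,(160+405/2.5,175+86/2.5),(-160,-95,12)),("scene",None,(160+556/2.5,175+147/2.5),(-160,95,12)),("scene",None,(160+256/2.5,175+297/2.5),(170,-95,12)),("scene",None,(160+437/2.5,175+386/2.5),(170,95,12))]
from scipy.optimize import least_squares
def W(p,q):
    q=np.array(q)/1e3;c,s=np.cos(p[2]),np.sin(p[2]);return [p[0]+c*q[0]-s*q[1],p[1]+s*q[0]+c*q[1],q[2]]
f=lambda p:np.concatenate([(proj(n,W(p,q),t)[0]-uv) for n,t,uv,q in obs])
r=least_squares(f,[.587,.172,0],loss="soft_l1");print(r.x,r.fun.reshape(-1,2).round(1).tolist())
# blank near-top edge
print("near face x",[unproj("wrist",(280,v),z,T).round(4) for v,z in((175,.2),(195,.2))])
m=ymask(cv2.imread("pics/scene3.png")[:,:,::-1].copy(),tuple(proj("scene",[.45,.161,.18])[0].astype(int)));print(m.sum())
E
```

```text
[array([0.4283, 0.0757]), array([0.4239, 0.2623]), array([0.4968, 0.077 ]), array([0.496 , 0.2665])]
bridge/rails from orig w1 dense: 
[0.5856047  0.17279357 0.02478519] [[-1.8, -0.3], [1.4, -0.6], [-1.3, -0.5], [1.1, -0.1], [-0.5, 10.2], [2.0, 8.4], [-0.7, -0.7], [1.8, -0.8], [-0.8, -0.2], [-0.1, 0.8]]
near face x [array([0.4417, 0.1612, 0.2   ]), array([0.4497, 0.1613, 0.2   ])]
0
```

```bash
python3 -m pendant '[0,0,0.3,-2,3,-30,255,0,0,0.3,-2,3,-35,255,0,0,0.3,-2,2,-35,255,0,0,0.2,-1.5,1,-25,255,0,0,0,0,0,-8,255,0,0,0,0,0,-3,255,0,0,0,0,0,0,255,0,0,0,0,0,0,255]'
```

```text
t: 6.48
tool_pos: [0.4824, 0.1699, 0.0482]
tcp_rot: [-0.011, 1.0, 0.0, 0.001]
ft_force: [-0.5, 0.5, -1.5]
gripper_width: 0.0401
finger_force: 30.0
```

```bash
python3 -m pendant '[0,0,0,-1,0,-4,255,0,0,0,0,0,-2,255,0,0,0,0,0,-1,255,0,0,0,0,0,0,255]';python3 -m pendant '[0,0,0,0,0,-1,255,0,0,0,0,0,-0.5,255,0,0,0,0,0,0,255]'
```

```text
t: 6.82
tool_pos: [0.4801, 0.1702, 0.04]
tcp_rot: [-0.011, 1.0, 0.0, 0.0]
ft_force: [0.7, 1.1, -0.7]
gripper_width: 0.0401
finger_force: 30.0
t: 7.07
tool_pos: [0.4802, 0.1702, 0.0399]
tcp_rot: [-0.011, 1.0, 0.0, 0.001]
ft_force: [-4.3, -1.7, 13.0]
gripper_width: 0.04
finger_force: 30.0
```

```bash
python3 -m pendant '[0,0,0,0,0,0.5,200,0,0,0,0,0,0,120,0,0,0,0,0,0,90,0,0,0,0,0,0,90,0,0,0,0,0,0,90,0,0,0,0,0,10,90,0,0,0,0,0,30,90,0,0,0,0,0,40,90]'
python3 -m pendant '[0,0,0,-20,0,10,150,0,0,0,-30,0,0,255,0,0,0,-16,0,0,255,0,0,0,0,0,0,255,0,0,0,0,0,0,255,0,0,0,0,0,0,255]'
python3 - <<'E'
from h import *
V=[]
p0=[.4856,.1703,.034]
for n in("scene","side"):
    im=read_camera(n);cv2.imwrite(f"pics/{n}4.png",im[:,:,::-1])
    uv=proj(n,[.4856,.1703,.05])[0].astype(int);m=ymask(im,uv);print(n,uv,m.sum());V.append((n,m,None))
print(fit(V,p0,.09,.04,.012,.056))
a=cv2.imread("pics/scene4.png")[180:330,240:410];b=cv2.imread("pics/side4.png")[120:240,200:360]
cv2.imwrite("pics/c4.png",np.hstack([cv2.resize(a,(397,350)),cv2.resize(b,(400,350))]))
E
```

```text
t: 7.73
tool_pos: [0.4781, 0.1697, 0.1178]
tcp_rot: [-0.011, 1.0, -0.001, -0.003]
ft_force: [0.6, 0.1, 0.1]
gripper_width: 0.0591
finger_force: 0.0
t: 8.23
tool_pos: [0.4153, 0.1703, 0.1293]
tcp_rot: [-0.011, 1.0, 0.0, 0.001]
ft_force: [0.4, -0.1, 0.4]
gripper_width: 0.0242
finger_force: 0.0
scene [344 224] 550
side [246 181] 470
(array([0.48383159, 0.16869291, 3.25846763]), np.float64(0.4956225585011567))
```

View pics/c4.png

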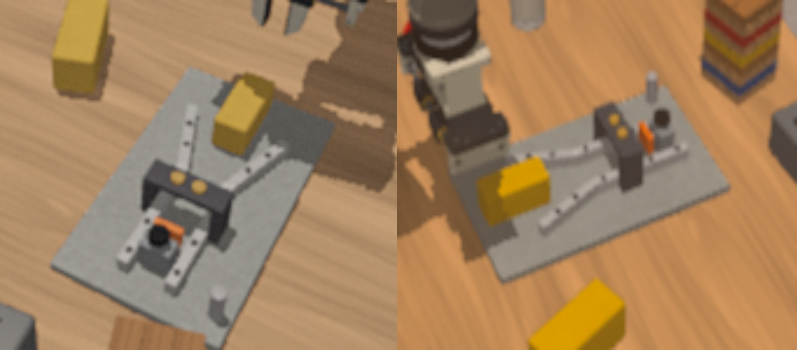

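The blank sits at the mouth, centred and aligned between the rails' wide ends. I'll lower the closed fingers behind it.

```bash
python3 -m pendant '[0,0,0,-3,0,0,255,0,0,0,-3,0,-25,255,0,0,0,-2,-1,-25,255,0,0,0,0,-1,-20,255,0,0,0,0,0,-7,255,0,0,0,0,0,0,255,0,0,0,0,0,0,255,0,0,0,0,0,0,255]'
python3 -m pendant '[0,0,0,3,0,0,255,0,0,0,4,0,0,255,0,0,0,4,0,0,255,0,0,0,4,0,0,255,0,0,0,4,0,0,255]'
```

```text
t: 9.0
tool_pos: [0.4069, 0.1684, 0.0526]
tcp_rot: [-0.011, 1.0, 0.0, 0.001]
ft_force: [0.8, 0.6, 0.4]
gripper_width: 0.0005
finger_force: 0.0
t: 9.42
tool_pos: [0.4257, 0.1682, 0.052]
tcp_rot: [-0.011, 1.0, 0.0, 0.0]
ft_force: [0.8, -0.0, -0.4]
gripper_width: 0.0003
finger_force: 0.0
```

```bash
python3 -m pendant '[0,0,0,5,0.1,0,255,0,0,0,5,0.1,0,255,0,0,0,5,0.1,0,255,0,0,0,5,0.1,0,255,0,0,0,5,0.1,0,255,0,0,0,5,0.1,0,255]'
python3 -m pendant '[0,0,0,4,0.1,0,255,0,0,0,4,0.1,0,255,0,0,0,4,0.1,0,255,0,0,0,4,0.1,0,255,0,0,0,4,0.1,0,255]'
python3 -m pendant '[0,0,0,3,0.1,0,255,0,0,0,3,0.1,0,255,0,0,0,3,0.1,0,255,0,0,0,3,0.1,0,255]'
```

```text
t: 9.92
tool_pos: [0.4555, 0.1688, 0.0517]
tcp_rot: [-0.011, 1.0, 0.0, -0.0]
ft_force: [-1.0, 0.6, -0.1]
gripper_width: 0.0005
finger_force: 0.2
t: 10.33
tool_pos: [0.4753, 0.1693, 0.0517]
tcp_rot: [-0.011, 1.0, 0.0, -0.0]
ft_force: [-1.0, -0.5, 0.9]
gripper_width: 0.0008
finger_force: 0.2
t: 10.67
tool_pos: [0.4872, 0.1697, 0.0517]
tcp_rot: [-0.011, 1.0, 0.0, -0.0]
ft_force: [-1.2, -0.3, -0.2]
gripper_width: 0.0003
finger_force: 0.2
```

```bash
python3 -m pendant '[0,0,0,2,0.1,0,255,0,0,0,2,0.1,0,255,0,0,0,2,0,0,255,0,0,0,2,0,0,255]'
python3 -m pendant '[0,0,0,2,0.1,0,255,0,0,0,2,0.1,0,255,0,0,0,2,0,0,255,0,0,0,2,0,0,255]'
python3 - <<'E'
from h import *
a=read_camera("scene")[180:330,240:410];b=read_camera("side")[120:240,200:360]
cv2.imwrite("pics/c5.png",np.hstack([cv2.resize(a,(397,350)),cv2.resize(b,(400,350))])[:,:,::-1])
E
```

```text
t: 11.0
tool_pos: [0.4951, 0.1699, 0.0517]
tcp_rot: [-0.011, 1.0, 0.0, -0.0]
ft_force: [-0.8, 0.0, 0.3]
gripper_width: 0.0004
finger_force: 0.2
t: 11.33
tool_pos: [0.5032, 0.1701, 0.0518]
tcp_rot: [-0.011, 1.0, 0.0, 0.0]
ft_force: [-0.4, 0.6, 0.5]
gripper_width: 0.0006
finger_force: 0.3
```

View pics/c5.png

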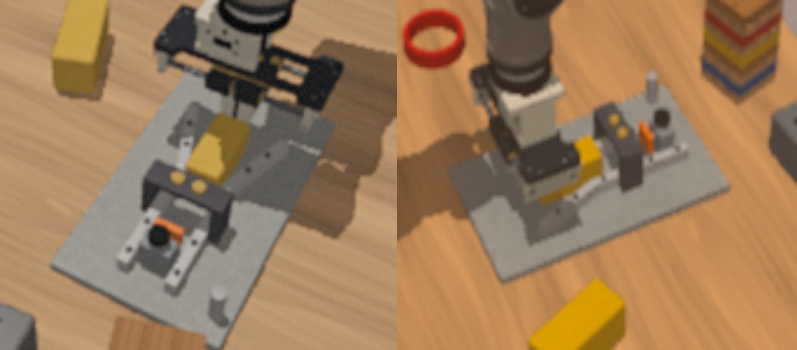

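The blank is entering the nest straight. I'll carry on with force checks.

```bash
for i in 1 2 ; do python3 -m pendant '[0,0,0,2,0.1,0,255,0,0,0,2,0.1,0,255,0,0,0,2,0,0,255,0,0,0,2,0,0,255]' | egrep "tool_pos|ft_f"; done
python3 -m pendant '[0,0,0,2,0.1,0,255,0,0,0,2,0.1,0,255,0,0,0,2,0,0,255,0,0,0,2,0,0,255,0,0,0,2,0.1,0,255,0,0,0,2,0.1,0,255,0,0,0,2,0,0,255]'| egrep "tool_pos|ft_f"
```

```text
tool_pos: [0.5112, 0.1703, 0.0517]
ft_force: [0.1, 0.9, 1.0]
tool_pos: [0.5192, 0.1705, 0.0517]
ft_force: [-0.2, 0.0, -1.1]
tool_pos: [0.5332, 0.1709, 0.0517]
ft_force: [-0.6, 0.5, -0.8]
```

```bash
python3 -m pendant '[0,0,0,2,0.1,0,255,0,0,0,2,0.1,0,255,0,0,0,2,0,0,255,0,0,0,2,0,0,255,0,0,0,2,0.1,0,255,0,0,0,2,0.1,0,255,0,0,0,2,0,0,255]'| egrep "tool_pos|ft_f"
python3 -m pendant '[0,0,0,2,0.1,0,255,0,0,0,2,0.1,0,255,0,0,0,2,0,0,255,0,0,0,2,0,0,255,0,0,0,2,0.1,0,255,0,0,0,1,0.1,0,255]'| egrep "tool_pos|ft_f"
python3 - <<'E'
from h import *
from scipy import ndimage
for n,g in(("scene",(312,279)),("side",(300,168))):
    im=read_camera(n);hsv=cv2.cvtColor(im,cv2.COLOR_RGB2HSV);m=cv2.inRange(hsv,(5,190,120),(13,255,255));m[:g[1]-15]=0;m[g[1]+15:]=0;m[:,:g[0]-15]=0;m[:,g[0]+15:]=0
    v,u=np.nonzero(m);print(n,len(u),u.mean(),v.mean(),u.min(),u.max(),v.min(),v.max(),unproj(n,(u.mean(),v.mean()),.04))
E
```

```text
tool_pos: [0.5472, 0.1713, 0.0517]
ft_force: [-0.3, -0.2, 0.4]
tool_pos: [0.5583, 0.1717, 0.0517]
ft_force: [-0.2, -0.2, -0.3]
scene 7 315.2857142857143 280.85714285714283 314 317 280 282 [0.67772639 0.18244164 0.04      ]
side 31 299.0967741935484 166.70967741935485 297 301 162 171 [0.67604729 0.17047117 0.04      ]
```

```bash
python3 -m pendant '[0,0,0,0.7,0,0,255,0,0,0,0.7,0,0,255,0,0,0,0.6,0,0,255]'| egrep "tool_pos|ft_f"
python3 -m pendant '[0,0,0,0.5,0,0,255,0,0,0,0.5,0,0,255]'| egrep "tool_pos|ft_f"
python3 -m pendant '[0,0,0,0.5,0,0,255,0,0,0,0.5,0,0,255]'| egrep "tool_pos|ft_f"
python3 -m pendant '[0,0,0,0.5,0,0,255,0,0,0,0.5,0,0,255]'| egrep "tool_pos|ft_f"
python3 -m pendant '[0,0,0,0.5,0.1,0,255,0,0,0,0.5,0,0,255]'| egrep "tool_pos|ft_f"
```

```text
tool_pos: [0.5599, 0.1717, 0.0518]
ft_force: [-0.5, 0.7, 0.6]
tool_pos: [0.561, 0.1717, 0.0518]
ft_force: [-0.4, -0.5, 0.2]
tool_pos: [0.562, 0.1717, 0.0517]
ft_force: [-0.6, -0.1, 0.5]
tool_pos: [0.563, 0.1717, 0.0517]
ft_force: [-0.7, -0.5, 0.6]
tool_pos: [0.564, 0.1718, 0.0517]
ft_force: [-0.9, 0.4, 0.0]
```

```bash
g(){ awk '/tool_pos|ft_f/{print} /ft_force/{gsub(/[\[,]/,"",$2); if($2<-3.5) r=1} END{exit r}'; }
python3 -m pendant '[0,0,0,0.5,0,0,255,0,0,0,0.4,0,0,255]'|g &&
python3 -m pendant '[0,0,0,0.5,0,0,255,0,0,0,0.4,0,0,255]'|g &&
python3 -m pendant '[0,0,0,0.5,0.1,0,255,0,0,0,0.4,0,0,255]'|g &&
python3 -m pendant '[0,0,0,0.5,0,0,255,0,0,0,0.4,0,0,255]'|g &&
python3 -m pendant '[0,0,0,0.5,0,0,255,0,0,0,0.4,0,0,255]'|g &&
python3 -m pendant '[0,0,0,0.5,0.1,0,255,0,0,0,0.4,0,0,255]'|g &&
python3 -m pendant '[0,0,0,0.5,0,0,255,0,0,0,0.4,0,0,255]'|g &&
python3 -m pendant '[0,0,0,0.5,0,0,255,0,0,0,0.4,0,0,255]'|g &&
python3 -m pendant '[0,0,0,0.5,0.1,0,255,0,0,0,0.4,0,0,255]'|g &&
python3 -m pendant '[0,0,0,0.5,0,0,255,0,0,0,0.4,0,0,255]'|g &&
python3 -m pendant '[0,0,0,0.5,0,0,255,0,0,0,0.4,0,0,255]'|g &&
python3 -m pendant '[0,0,0,0.5,0.1,0,255,0,0,0,0.4,0,0,255]'|g
```

```text
tool_pos: [0.5649, 0.1718, 0.0517]
ft_force: [0.5, 0.2, 1.0]
tool_pos: [0.5659, 0.1718, 0.0517]
ft_force: [-0.7, 0.8, 0.2]
```

```bash
g(){ awk '/tool_pos|ft_f/{print} /ft_force/{gsub(/[\[,]/,"",$2); if($2+0<-3.5) r=1} END{exit r}'; }
python3 -m pendant '[0,0,0,0.5,0,0,255,0,0,0,0.4,0,0,255]'|g &&
python3 -m pendant '[0,0,0,0.5,0,0,255,0,0,0,0.4,0,0,255]'|g &&
python3 -m pendant '[0,0,0,0.5,0.1,0,255,0,0,0,0.4,0,0,255]'|g &&
python3 -m pendant '[0,0,0,0.5,0,0,255,0,0,0,0.4,0,0,255]'|g &&
python3 -m pendant '[0,0,0,0.5,0,0,255,0,0,0,0.4,0,0,255]'|g &&
python3 -m pendant '[0,0,0,0.5,0.1,0,255,0,0,0,0.4,0,0,255]'|g &&
python3 -m pendant '[0,0,0,0.5,0,0,255,0,0,0,0.4,0,0,255]'|g &&
python3 -m pendant '[0,0,0,0.5,0,0,255,0,0,0,0.4,0,0,255]'|g &&
python3 -m pendant '[0,0,0,0.5,0.1,0,255,0,0,0,0.4,0,0,255]'|g &&
python3 -m pendant '[0,0,0,0.5,0,0,255,0,0,0,0.4,0,0,255]'|g &&
python3 -m pendant '[0,0,0,0.5,0,0,255,0,0,0,0.4,0,0,255]'|g &&
python3 -m pendant '[0,0,0,0.5,0.1,0,255,0,0,0,0.4,0,0,255]'|g
```

```text
tool_pos: [0.5667, 0.1718, 0.0517]
ft_force: [-1.1, -0.5, -0.0]
tool_pos: [0.5677, 0.1717, 0.0517]
ft_force: [-0.5, 0.1, 0.6]
tool_pos: [0.5685, 0.1719, 0.0517]
ft_force: [-0.7, 0.3, 0.6]
tool_pos: [0.5694, 0.1719, 0.0517]
ft_force: [-0.3, 0.3, 0.4]
tool_pos: [0.5704, 0.1719, 0.0518]
ft_force: [-0.5, -0.7, 1.1]
tool_pos: [0.5713, 0.172, 0.0518]
ft_force: [-0.1, -0.3, 0.4]
tool_pos: [0.572, 0.172, 0.0517]
ft_force: [-1.9, 0.6, 1.2]
tool_pos: [0.5723, 0.172, 0.0517]
ft_force: [-5.3, -0.3, 3.4]
```

```bash
python3 -m pendant '[0,0,0,0,0,0,255,0,0,0,0,0,0,255]'| egrep "tool_pos|ft_f"
python3 -m pendant '[0,0,0,0.3,0,0,255,0,0,0,0,0,0,255]'| egrep "tool_pos|ft_f"
```

```text
tool_pos: [0.5723, 0.1719, 0.0516]
ft_force: [-4.6, 0.0, 4.2]
tool_pos: [0.5724, 0.172, 0.0517]
ft_force: [-5.0, -0.4, 4.0]
```

```bash
python3 -m pendant '[0,0,0,0.5,0,0,255,0,0,0,0.3,0,0,255,0,0,0,0,0,0,255]'| egrep "tool_pos|ft_f"
python3 -m pendant '[0,0,0,0.4,0,0,255,0,0,0,0,0,0,255]'| egrep "tool_pos|ft_f"
```

```text
tool_pos: [0.5726, 0.172, 0.0517]
ft_force: [-8.7, -0.2, 5.8]
tool_pos: [0.5727, 0.172, 0.0516]
ft_force: [-8.1, -0.6, 6.4]
```

```bash
python3 -m pendant '[0,0,0,0.3,0,0.5,255,0,0,0,0.2,0,0,255,0,0,0,0,0,0,255]'| egrep "tool_pos|ft_f"
python3 -m pendant '[0,0,0,0.2,0,0.3,255,0,0,0,0,0,0,255]'| egrep "tool_pos|ft_f"
```

```text
tool_pos: [0.5728, 0.1719, 0.0517]
ft_force: [-9.7, 0.1, 4.9]
tool_pos: [0.5728, 0.1719, 0.0517]
ft_force: [-9.5, -0.8, 2.9]
```

```bash
python3 -m pendant '[0,0,0,0.4,0,0.3,255,0,0,0,0.3,0,0,255,0,0,0,0,0,0,255]'| egrep "tool_pos|ft_f"
```

```text
tool_pos: [0.573, 0.1719, 0.0518]
ft_force: [-9.1, 0.1, 2.4]
```

```bash
python3 -m pendant '[0,0,0,0.3,0,0.1,255,0,0,0,0.3,0,0,255,0,0,0,0,0,0,255]'| egrep "tool_pos|ft_f"
python3 -m pendant '[0,0,0,0,0,0,255]'| egrep "tool_pos|ft_f"
```

```text
tool_pos: [0.5731, 0.1719, 0.0517]
ft_force: [-11.1, -0.3, 3.6]
tool_pos: [0.5731, 0.1719, 0.0518]
ft_force: [-11.9, -0.6, 3.1]
```

```bash
python3 -m pendant '[0,0,0,0.3,0,0.1,255,0,0,0,0,0,0,255,0,0,0,0,0,0,255]'| egrep "tool_pos|ft_f"
python3 -m pendant '[0,0,0,0,0,0,255,0,0,0,0,0,0,255,0,0,0,0,0,0,255,0,0,0,0,0,0,255]'| egrep "tool_pos|ft_f"
python3 -m pendant '[0,0,0,0,0,0,255,0,0,0,0,0,0,255,0,0,0,0,0,0,255,0,0,0,0,0,0,255]'| egrep "tool_pos|ft_f"
```

```text
tool_pos: [0.5731, 0.1719, 0.0517]
ft_force: [-13.0, 0.1, 3.2]
tool_pos: [0.5732, 0.1719, 0.0518]
ft_force: [-12.9, -0.6, 2.9]
tool_pos: [0.5731, 0.1719, 0.0517]
ft_force: [-13.0, -0.7, 2.6]
```

Held at about 12.9 N for nearly a second. Now I'll back off slowly.

```bash
python3 -m pendant '[0,0,0,-0.2,0,0,255,0,0,0,-0.2,0,0,255,0,0,0,-0.2,0,0,255,0,0,0,-0.2,0,0,255,0,0,0,-0.2,0,0,255,0,0,0,-0.2,0,0,255,0,0,0,-0.2,0,0,255,0,0,0,-0.2,0,0,255]'| egrep "tool_pos|ft_f"
python3 -m pendant '[0,0,0,-0.15,0,0,255,0,0,0,-0.15,0,0,255,0,0,0,-0.15,0,0,255,0,0,0,-0.15,0,0,255,0,0,0,-0.15,0,0,255,0,0,0,-0.15,0,0,255,0,0,0,-0.15,0,0,255,0,0,0,-0.15,0,0,255]'| egrep "tool_pos|ft_f"
```

```text
tool_pos: [0.5728, 0.1719, 0.0519]
ft_force: [-8.0, -0.4, 0.2]
tool_pos: [0.5726, 0.1719, 0.0521]
ft_force: [-4.8, 0.5, -0.6]
```

```bash
python3 -m pendant '[0,0,0,-0.1,0,0,255,0,0,0,-0.1,0,0,255,0,0,0,-0.1,0,0,255,0,0,0,-0.1,0,0,255,0,0,0,-0.1,0,0,255,0,0,0,-0.1,0,0,255,0,0,0,-0.1,0,0,255,0,0,0,-0.1,0,0,255]'| egrep "tool_pos|ft_f"
python3 -m pendant '[0,0,0,-0.1,0,0,255,0,0,0,-0.1,0,0,255,0,0,0,-0.1,0,0,255,0,0,0,-0.1,0,0,255,0,0,0,-0.1,0,0,255,0,0,0,-0.1,0,0,255,0,0,0,-0.1,0,0,255,0,0,0,-0.1,0,0,255]'| egrep "tool_pos|ft_f"
python3 -m pendant '[0,0,0,-0.1,0,0,255,0,0,0,-0.1,0,0,255,0,0,0,-0.1,0,0,255,0,0,0,-0.1,0,0,255,0,0,0,-0.1,0,0,255,0,0,0,-0.1,0,0,255,0,0,0,-0.1,0,0,255,0,0,0,-0.1,0,0,255]'| egrep "tool_pos|ft_f"
```

```text
tool_pos: [0.5725, 0.1719, 0.0526]
ft_force: [-4.5, -0.5, -0.3]
tool_pos: [0.5724, 0.172, 0.053]
ft_force: [-4.7, 0.4, -1.8]
tool_pos: [0.5721, 0.172, 0.0532]
ft_force: [-1.8, -0.0, -0.8]
```

```bash
python3 -m pendant '[0,0,0,-0.1,0,0,255,0,0,0,-0.1,0,0,255,0,0,0,-0.1,0,0,255,0,0,0,-0.1,0,0,255,0,0,0,-0.1,0,0,255,0,0,0,-0.1,0,0,255,0,0,0,-0.1,0,0,255,0,0,0,-0.1,0,0,255]'| egrep "tool_pos|ft_f"
python3 -m pendant '[0,0,0,-0.1,0,0,255,0,0,0,-0.1,0,0,255,0,0,0,-0.1,0,0,255,0,0,0,-0.2,0,0,255,0,0,0,-0.2,0,0,255,0,0,0,-0.2,0,0,255,0,0,0,-0.3,0,0,255,0,0,0,-0.3,0,0,255]'| egrep "tool_pos|ft_f"
```

```text
tool_pos: [0.5709, 0.172, 0.0531]
ft_force: [0.8, 0.7, -0.5]
tool_pos: [0.5693, 0.172, 0.0531]
ft_force: [0.0, -0.3, 0.1]
```

```bash
python3 -m pendant '[0,0,0,-3,0,0,255,0,0,0,-8,0,0,255,0,0,0,-15,0,0,255,0,0,0,-20,0,0,255,0,0,0,-20,0,20,255,0,0,0,-20,0,30,255,0,0,0,-20,0,40,255,0,0,0,0,0,20,255]'| egrep "tool_pos|ft_f"
python3 -m pendant '[0,0,0,-10,0,20,255,0,0,0,0,0,0,255,0,0,0,0,0,0,255]'| egrep "tool_pos|ft_f"
python3 - <<'E'
from h import *
S=read_camera("scene");D=read_camera("side")
a=S[200:330,255:400];b=D[130:220,220:340]
cv2.imwrite("pics/c6.png",np.hstack([cv2.resize(a,(397,350),interpolation=3),cv2.resize(b,(400,350),interpolation=3)])[:,:,::-1])
V=[]
# near top edge and near-face estimate: project expected seated pose
p=[.5826+.045,.1738,.0248]
for n in("scene","side"):print(n,proj(n,box(*p,.09,.04,.012,.056)).round(1).tolist())
E
```

```text
tool_pos: [0.4614, 0.1722, 0.163]
ft_force: [2.1, 1.7, -0.0]
tool_pos: [0.4543, 0.1721, 0.1811]
ft_force: [1.0, 0.9, -0.4]
scene [[321.3, 256.0], [322.6, 245.0], [335.5, 262.1], [337.2, 251.2], [305.5, 281.3], [306.3, 270.5], [320.3, 288.2], [321.6, 277.5]]
side [[275.9, 184.3], [275.8, 174.8], [270.9, 176.7], [270.6, 167.2], [300.1, 175.9], [300.4, 166.4], [294.8, 168.5], [295.0, 159.0]]
```

View pics/c6.png

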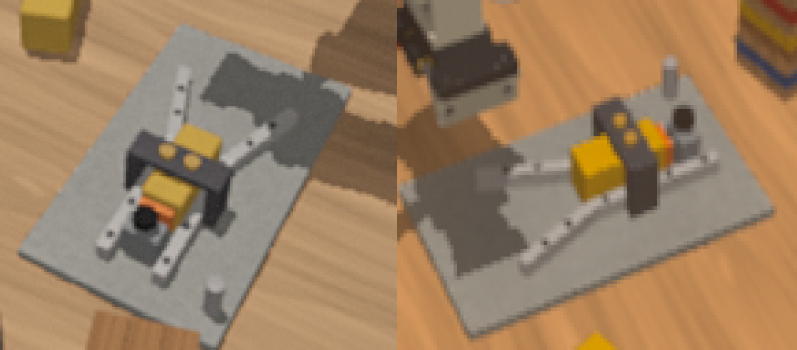

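The blank sits in the nest under the bridge, straight and touching the orange pad. The pin still stands, and the gripper is clear.

```bash
python3 -c "
from bench import *
print(sense()['t']);print(job_done())"
```

```text
24.8
the job is handed in; nothing more can be done
None
```

I set the blank at the mouth, slid it under the bridge into the nest, held it on the pad at about 13 N (12 N asked) for nearly a second, then backed off slowly; the last images show it straight and touching the pad, and I handed in at 24.8 s.

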